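# Find the soft spring mount of the cane crusher

## Task

The cane crusher's three spring mounts stand on the yellow rail. With the fingertips, press down the black pad of each mount in turn (left, then middle, then right, as seen from the robot) to feel which is the softest, then push that mount's red tag fully down to mark it, leaving the other two tags up. Only touch, press and push, and leave the loose things where they stand.

Things in the scene. Friction and masses are not known exactly. Their poses are not given: they have to be found in the camera images.
- rail: fixed yellow steel rail, 170 x 420 x 20 mm (x, y, z); origin at the centre of its underside; y runs along the row of mounts to the robot's left, x away from the robot. Three mounts that look alike sit on it 125 mm apart; each has a coil spring with a round black pad on the far side (+x) and a red tag on the robot's side, 75 mm from the pad's centre; which mount is soft changes and cannot be seen
- left_pad (a point): place of the left mount's pad: centre of the top face of the unpressed pad, 70 mm above the cart top (rail frame +30, +125 mm); fixed to the rail, does not sink with the pad. The pad is a rubber disc 54 mm across that sinks up to 14 mm and springs back: it yields from about 1 N, then takes under 0.4 N/mm if it is the softest, over 0.7 N/mm on the other two; it counts as pressed from about 2 N
- left_tag (a point): place of the left mount's tag: centre of the top face of the tag while up, 100 mm above the cart top (rail frame -45, +125 mm); fixed to the rail, does not sink with the tag. The tag's flat red cap is 22 x 42 x 8 mm (rail x, y, z)
- middle_pad (a point): place of the middle mount's pad: centre of the top face of the unpressed pad, 70 mm above the cart top (rail frame +30, 0 mm); fixed to the rail, does not sink with the pad. The pad is a rubber disc 54 mm across that sinks up to 14 mm and springs back: it yields from about 1 N, then takes under 0.4 N/mm if it is the softest, over 0.7 N/mm on the other two; it counts as pressed from about 2 N
- middle_tag (a point): place of the middle mount's tag: centre of the top face of the tag while up, 100 mm above the cart top (rail frame -45, 0 mm); fixed to the rail, does not sink with the tag. The tag's flat red cap is 22 x 42 x 8 mm (rail x, y, z)
- right_pad (a point): place of the right mount's pad: centre of the top face of the unpressed pad, 70 mm above the cart top (rail frame +30, -125 mm); fixed to the rail, does not sink with the pad. The pad is a rubber disc 54 mm across that sinks up to 14 mm and springs back: it yields from about 1 N, then takes under 0.4 N/mm if it is the softest, over 0.7 N/mm on the other two; it counts as pressed from about 2 N
- right_tag (a point): place of the right mount's tag: centre of the top face of the tag while up, 100 mm above the cart top (rail frame -45, -125 mm); fixed to the rail, does not sink with the tag. The tag's flat red cap is 22 x 42 x 8 mm (rail x, y, z)
- tag_p (a joint): how far one of the three tags is pushed down (at which of the three places it stands changes from run to run): up to 0.0015 m = up, 0.022 m = fully down; slides straight down against about 4 N of friction and stays where it is left
- tag_q (a joint): how far one of the three tags is pushed down (at which of the three places it stands changes from run to run): up to 0.0015 m = up, 0.022 m = fully down; slides straight down against about 4 N of friction and stays where it is left
- tag_r (a joint): how far one of the three tags is pushed down (at which of the three places it stands changes from run to run): up to 0.0015 m = up, 0.022 m = fully down; slides straight down against about 4 N of friction and stays where it is left
- bolt: loose bystander: steel bolt standing on its head on the rail between the left and middle pads, 26 mm across, 45 mm tall (top 65 mm above the cart top); origin under its centre
- tumbler: loose bystander: open steel tumbler, 68 mm across, 90 mm tall, on the cart top beyond the rail; origin under its centre
- wrench: loose bystander: steel wrench lying along its own x on the cart top beyond the rail, 180 mm long, 38 mm wide, 8 mm high; origin under its middle
- jar: loose bystander: amber jar with a yellow cap, 60 mm across, 75 mm tall, beside the left end of the rail; origin under its centre

How it is judged (in metres and radians):
On the way, in this order (a step that is already met when the one before it is completed fails the run):
1. the left pad is pressed with the fingertips (about 2 N or more), with all tags still up (contact force between the fingers and anything else above 1.8 N and horizontal distance between the grasp point and left_pad below 0.05 m and value of joint each of tag_p, tag_q, tag_r below 0.006 m), for 0.1 s.
2. the middle pad is pressed with the fingertips (about 2 N or more), with all tags still up (contact force between the fingers and anything else above 1.8 N and horizontal distance between the grasp point and middle_pad below 0.05 m and value of joint each of tag_p, tag_q, tag_r below 0.006 m), for 0.1 s.
3. the right pad is pressed with the fingertips (about 2 N or more), with all tags still up (contact force between the fingers and anything else above 1.8 N and horizontal distance between the grasp point and right_pad below 0.05 m and value of joint each of tag_p, tag_q, tag_r below 0.006 m), for 0.1 s.
4. the tag of the softest mount is pushed fully down, the other two are up (value of joint each of tag_p, tag_r below 0.006 m and value of joint tag_q above 0.018 m), for 0.2 s.
At the end, for the whole second after the job is handed in: The softest mount's tag is down by at least 18 of its 22 mm, the other two tags are down by less than 6 mm, and the bolt, tumbler, wrench and jar are within 25 mm of where they started (all of step 4 and distance of each of bolt, tumbler, wrench, jar from where it was at the start of the episode below 0.025 m); the robot touches nothing.
It fails at once if the steel bolt is moved by more than 25 mm or lifted (distance of bolt from where it was at the start of the episode above 0.025 m).
It fails at once if the tumbler is moved by more than 25 mm or lifted (distance of tumbler from where it was at the start of the episode above 0.025 m).
It fails at once if the wrench is moved by more than 25 mm or lifted (distance of wrench from where it was at the start of the episode above 0.025 m).
It fails at once if the jar is moved by more than 25 mm or lifted (distance of jar from where it was at the start of the episode above 0.025 m).
It fails at once if a wrong tag is pushed down (value of joint any of tag_p, tag_r above 0.012 m).
It also fails if it takes over 51 s, if anything falls off the work surface, if the arm or the gripper's body presses on something with over 40 N, if the wrist force passes 120 N, or if a joint passes its speed limit or range.

## Robot

A 6-joint arm with a two-finger parallel gripper is mounted at the origin on the work surface. World frame = base frame: x ahead of the robot, y to its left, z up, the work surface at z = 0. Lengths are in m, angles in degrees, forces in N, time in s.
With the tool pointing down it reaches from about 0.25 to 0.725 m from the base axis. Payload 9.7 kg.
Tool frame: the origin (TCP) lies at the very end of the fingers, on their centre line; the grasp point (between the pads) lies 19 mm behind it; x points along the fingers, z is the direction in which the jaws open and shut, and the axes are right-handed (so a half turn about x gives the same grasp; the last joint's range is limited). The gripper opens to 85 mm and grips with 20 to 120 N. Pads are 22 mm wide; open, the fingers measure 114 mm over their backs; the gripper's body (76 mm by 85 mm) begins 54 mm behind the grasp point. The pads swing forward as they close: fully open they stand 13 mm farther back than shut.
Start: joints at [-73.052, 4.979, 10.078, 95.1, 0, 90], TCP at [0.16, -0.526, 0.231] pointing down, gripper open.
Joint ranges: [-179.16, 179.16], [-48.56, 103.87], [-65.8, 70.77], [-126.05, 130.52], [-82.76, 87.17], [-180, 180]. Speed limits (degrees/s): [127.2, 127.2, 147.25, 180, 180, 180].

## Interface

Orientations are given as [roll, pitch, yaw] about the fixed x, y, z axes, in that order (R = Rz(yaw) Ry(pitch) Rx(roll)).
In Python, from workcell import sensors, vision, job_done gives the robot as it stands.
- The arm moves only by the tool carry_out, never from a script. Its argument "increments" is a list of rows, each a list of 7 numbers: the turn, a rotation vector about the tool's x, y, z in degrees, then the shift along the tool's x, y, z in mm, then the opening in per cent of the stroke, from 0 (shut) to 100 (fully open). A call has 1 to 12 rows; each row shifts and turns the commanded pose from where the row before left it, along the tool's axes as they then stand; what a row does not reach is not made up. A row lasts 1/8 s, in which the tool goes at most 62.5 mm and 10.7 degrees, less where a joint would pass 70% of its speed; a pose out of reach is approached as far as the arm can. A call is refused whole if a number of a shift passes 62.5 or a number of a turn 10.7, either way. A call with a gripper value outside its range is refused whole. The fingers move at their own pace and stop on an object; "squeeze" is the grip in N (left out, the last holds). Time passes only in rows, so rows that do not move let the fingers close. It gives the time, the measured TCP pose, the force and the opening at its end, in the units of the state.
- sensors.get_obs(): the state, without advancing time (a new reading comes with each control period).
- vision.camera(name): name is "scene" or "top" or "wrist"; returns the picture (400x640x3 uint8, red, green, blue); there is no depth.
- vision.calibration(name): a dict with "camera_matrix" (3x3 intrinsics, pixels), "extrinsics" (4x4, takes a point from world to camera coordinates); the wrist camera has in their place "mount" (4x4, takes a point from camera to tool coordinates, whose origin is the TCP and whose axes are the tool frame's). Camera axes: x right, y up, looking along -z (the intrinsics and any distortion apply to the point x, -y, -z); pixel columns grow to the right and rows downward; lengths in m; the calibration is good to about 2 mm. The wrist camera is an equidistant fisheye: a pixel r from the principal point sees the ray r / f radians off the axis. A picture is of the moment at which its call begins: read the wrist's pose just before it. calibration takes no time and is no camera call.
- job_done(): hands the job in, once; it reports no verdict.
The state is a dict: "time": time; "q": joint angles; "qd": joint speeds; "joint_efforts": joint torques, N m; "ee_pos": TCP position; "tcp_rot": TCP orientation; "wrist_force": force on the tool from outside, world axes, zero at the start; "torque": the same for the moment, N m; "opening": finger opening in m.
Only numpy, scipy, OpenCV 4.12 (cv2) and the standard library are available. Lean on these libraries where they do the work, as an engineer would, in place of code of your own. Each camera call takes 0.05 s, during which the arm holds its last target.

## Working session

There is one attempt and no reset: what is moved stays moved. The work goes in short steps, Python scripts to look and compute and a tool call to move; the robot and the scene stay as the last step left them, time stands still between calls to the robot, and variables do not carry over. Pictures are saved under pics/ and viewed, and the job is handed in when it is done.

Besides the shell and the picture viewer there is one more tool, called after ">>>" by a JSON object that holds its "api" and its "payload", one argument or row to a line. carry_out: Moves the arm, as the interface text tells. Its arguments: {"type":"object","properties":{"increments":{"type":"array"},"squeeze":{"type":"number"}},"required":["increments"]}

```bash
mkdir -p pics
python3 - <<'E'
from workcell import sensors, vision
import cv2
o=sensors.get_obs();print(o)
for n in("scene","top"):
    im=vision.camera(n);cv2.imwrite(f"pics/{n}0.png",im[:,:,::-1]);c=vision.calibration(n);print(n,c)
print(vision.calibration("wrist"))
E
```

```text
{'time': 0.0, 'q': array([-7.30512108e+01,  5.01014452e+00,  1.00346737e+01,  9.50977085e+01,
        9.89851263e-04,  9.00020298e+01]), 'qd': array([-0.0473766 ,  0.11453388,  0.12492223,  0.00174349, -0.01873889,
        0.00315069]), 'joint_efforts': array([ 1.93938315e-03, -5.20387745e+01,  4.64801466e+01,  1.63292029e-02,
        8.24206631e-05,  8.86342860e-06]), 'ee_pos': array([ 0.16027618, -0.52590365,  0.23059419]), 'tcp_rot': array([179.22707202,  89.92681408, 106.17383083]), 'wrist_force': array([-0.09163124, -0.45462045,  0.83164819]), 'torque': array([ 0.01630651,  0.0524778 , -0.0073649 ]), 'opening': 0.08520214371748837}
scene {'camera_matrix': array([[364.90605475,   0.        , 320.58296224],
       [  0.        , 364.90605475, 200.23673676],
       [  0.        ,   0.        ,   1.        ]]), 'extrinsics': array([[-0.78261441,  0.62245512, -0.00801885,  0.464003  ],
       [-0.50948521, -0.63306916,  0.5827935 ,  0.33308072],
       [ 0.35768631,  0.46018808,  0.81258073, -1.05315461],
       [ 0.        ,  0.        ,  0.        ,  1.        ]])}
top {'camera_mat
[... 340 characters left out ...]
01],
       [-7.25205938e-02, -3.79150769e-04,  9.97366843e-01,
        -9.70308123e-01],
       [ 0.00000000e+00,  0.00000000e+00,  0.00000000e+00,
         1.00000000e+00]])}
{'camera_matrix': array([[309.70691629,   0.        , 324.19206166],
       [  0.        , 309.70691629, 198.73650048],
       [  0.        ,   0.        ,   1.        ]]), 'mount': array([[ 9.50016748e-04,  2.68159885e-01, -9.63373953e-01,
        -1.41727467e-01],
       [ 2.35586563e-04,  9.63374301e-01,  2.68160214e-01,
         6.69151641e-02],
       [ 9.99999521e-01, -4.81714653e-04,  8.52046855e-04,
        -1.03635518e-03],
       [ 0.00000000e+00,  0.00000000e+00,  0.00000000e+00,
         1.00000000e+00]])}
```

View pics/top0.png

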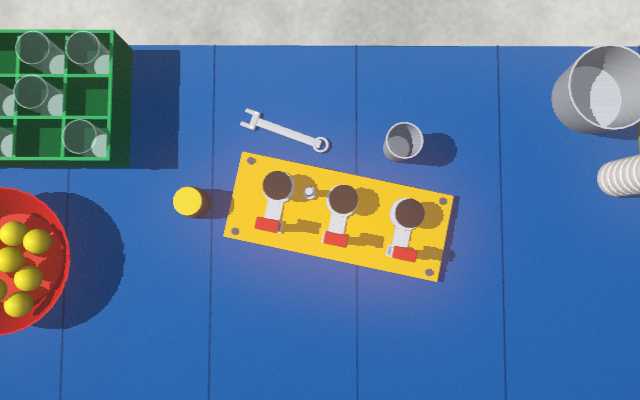

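View pics/scene0.png

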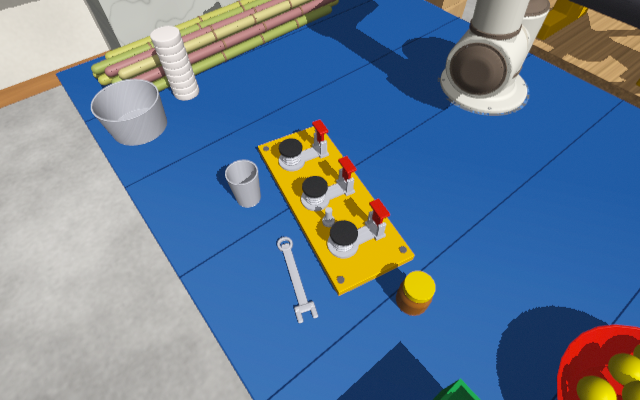

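```bash
cat > fit.py <<'E'
from workcell import sensors, vision
import cv2,numpy as np
from scipy.optimize import least_squares
I={n:cv2.imread(f"pics/{n}0.png") for n in("top","scene")}
C={n:vision.calibration(n) for n in I}
def proj(n,P):
    E=C[n]["extrinsics"];p=E[:3,:3]@np.array(P).T+E[:3,3:];K=C[n]["camera_matrix"]
    return np.c_[K[0,0]*p[0]/-p[2]+K[0,2],K[1,1]*-p[1]/-p[2]+K[1,2]]
roi={"top":(225,450,150,285),"scene":(255,415,115,300)}
obs={}
for n,im in I.items():
    h=cv2.cvtColor(im,cv2.COLOR_BGR2HSV).astype(int);x0,x1,y0,y1=roi[n]
    red=((h[...,0]<6)|(h[...,0]>174))&(h[...,1]>150)&(h[...,2]>120)
    dark=(im.max(2)<(110 if n=="top" else 60))
    for k,m in(("tag",red),("pad",dark)):
        mm=np.zeros(m.shape,np.uint8);mm[y0:y1,x0:x1]=m[y0:y1,x0:x1]
        _,_,s,c=cv2.connectedComponentsWithStats(mm)
        print(n,k,[(s[i,4],*s[i,:4],c[i].round(1)) for i in range(1,len(s)) if s[i,4]>50])
E
python3 fit.py
python3 - <<'E'
import cv2
im=cv2.imread('pics/top0.png')[140:290,160:470];cv2.imwrite('pics/t0z.png',cv2.resize(im,None,fx=2.5,fy=2.5,interpolation=2))
im=cv2.imread('pics/scene0.png')[110:300,230:440];cv2.imwrite('pics/s0z.png',cv2.resize(im,None,fx=3,fy=3,interpolation=2))
E
```

```text
top tag [(np.int32(258), np.int32(255), np.int32(217), np.int32(24), np.int32(16), array([266.6, 224.3])), (np.int32(251), np.int32(324), np.int32(232), np.int32(24), np.int32(15), array([335.4, 238.9])), (np.int32(265), np.int32(393), np.int32(246), np.int32(24), np.int32(16), array([404.5, 253.5]))]
top pad [(np.int32(325), np.int32(264), np.int32(171), np.int32(27), np.int32(22), array([276.7, 179.8])), (np.int32(122), np.int32(331), np.int32(185), np.int32(26), np.int32(11), array([344. , 189.6])), (np.int32(449), np.int32(397), np.int32(199), np.int32(27), np.int32(27), array([412. , 210.6]))]
scene tag [(np.int32(148), np.int32(313), np.int32(120), np.int32(15), np.int32(21), array([320.2, 128.3])), (np.int32(176), np.int32(339), np.int32(156), np.int32(17), np.int32(23), array([347.2, 165.5])), (np.int32(216), np.int32(370), np.int32(199), np.int32(20), np.int32(25), array([379.3, 209.2]))]
scene pad [(np.int32(332), np.int32(279), np.int32(139), np.int32(23), np.int32(18), array([290.1, 147.5])), (np.int32(413), np.int32(302), np.int32(176), np.int32(25), np.int32(22), array([314.4, 186.3])), (np.int32(539), np.int32(330), np.int32(221), np.int32(28), np.int32(24), array([343.3, 232.6]))]
```

View pics/t0z.png

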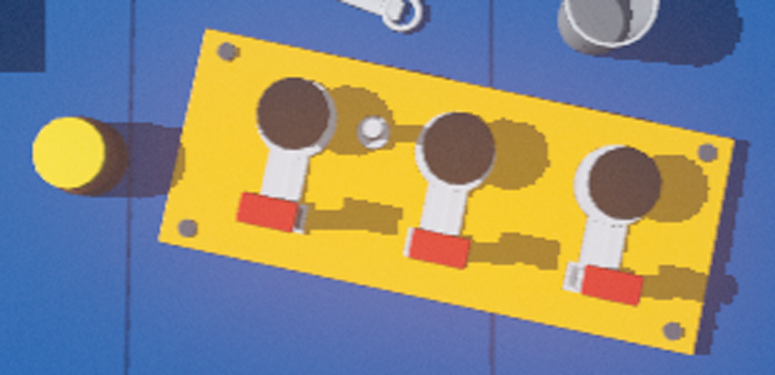

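View pics/s0z.png

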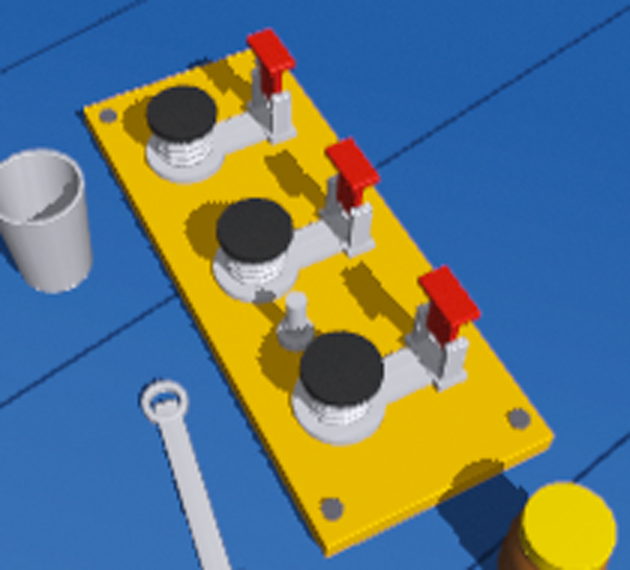

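```bash
cat >> fit.py <<'E'
names=["lt","mt","rt","lp","mp","rp"]
L=np.array([[-.045,.125,.1],[-.045,0,.1],[-.045,-.125,.1],[.03,.125,.07],[.03,0,.07],[.03,-.125,.07]])
O={"top":[[266.6,224.3],[335.4,238.9],[404.5,253.5],[278,186],[343.2,199.6],[409.6,213.6]],
"scene":[[379.3,207.3],[347.3,164.3],[320.3,126.7],[344,233.3],[314.7,187],[290.3,148]]}
def W(v):
    c,s=np.cos(v[2]),np.sin(v[2]);return np.c_[v[0]+c*L[:,0]-s*L[:,1],v[1]+s*L[:,0]+c*L[:,1],L[:,2]]
for cams in(["top"],["scene"],["top","scene"]):
    r=least_squares(lambda v:np.concatenate([(proj(n,W(v))-O[n]).ravel() for n in cams]),[.6,.05,-.2])
    print(cams,r.x[:2],np.degrees(r.x[2]),r.cost,np.abs(r.fun).max())
print(dict(zip(names,W(r.x).round(4))))
print(np.hypot(*W(r.x)[:,:2].T))
E
python3 fit.py
```

```text
top tag [(np.int32(258), np.int32(255), np.int32(217), np.int32(24), np.int32(16), array([266.6, 224.3])), (np.int32(251), np.int32(324), np.int32(232), np.int32(24), np.int32(15), array([335.4, 238.9])), (np.int32(265), np.int32(393), np.int32(246), np.int32(24), np.int32(16), array([404.5, 253.5]))]
top pad [(np.int32(325), np.int32(264), np.int32(171), np.int32(27), np.int32(22), array([276.7, 179.8])), (np.int32(122), np.int32(331), np.int32(185), np.int32(26), np.int32(11), array([344. , 189.6])), (np.int32(449), np.int32(397), np.int32(199), np.int32(27), np.int32(27), array([412. , 210.6]))]
scene tag [(np.int32(148), np.int32(313), np.int32(120), np.int32(15), np.int32(21), array([320.2, 128.3])), (np.int32(176), np.int32(339), np.int32(156), np.int32(17), np.int32(23), array([347.2, 165.5])), (np.int32(216), np.int32(370), np.int32(199), np.int32(20), np.int32(25), array([379.3, 209.2]))]
scene pad [(np.int32(332), np.int32(279), np.int32(139), np.int32(23), np.int32(18), array([290.1, 147.5])), (np.int32(413), np.int32(302), np.int32(176), np.int32(25), np.int32(22), array([314.4, 186.3])), (np.int32(539), np.int32(330), np.int32(221), np.int32(28), np.int32(24), array([343.3, 232.6]))]
['top'] [0.60456099 0.03510639] -11.898884202865979 1.9584616452095698 1.1672353868781897
['scene'] [0.60553491 0.04038615] -11.591862200638998 2.425069405182108 1.6453939050914812
['top', 'scene'] [0.60462458 0.03703126] -11.76808162840088 13.81447272645275 2.2817320761486712
{'lt': array([0.5861, 0.1686, 0.1   ]), 'mt': array([0.5606, 0.0462, 0.1   ]), 'rt': array([ 0.5351, -0.0762,  0.1   ]), 'lp': array([0.6595, 0.1533, 0.07  ]), 'mp': array([0.634 , 0.0309, 0.07  ]), 'rp': array([ 0.6085, -0.0915,  0.07  ])}
[0.60982876 0.56247176 0.54047003 0.67706768 0.6347472  0.61533518]
```

```bash
cat > st.py <<'E'
from workcell import sensors
import numpy as np,sys
from scipy.spatial.transform import Rotation as R
P={'lt':[.586,.1675,.1],'mt':[.5605,.045,.1],'rt':[.535,-.0775,.1],'lp':[.6595,.152,.07],'mp':[.634,.0297,.07],'rp':[.6085,-.0927,.07]}
o=sensors.get_obs();M=R.from_euler('xyz',o['tcp_rot'],degrees=True)
print('t',round(o['time'],3),'p',(o['ee_pos']*1e3).round(1),'F',o['wrist_force'].round(2),'op',o['opening'].round(4),'q',o['q'].round(1))
if len(sys.argv)<3: print(M.as_matrix().round(3))
for a in sys.argv[1:]:
    n,_,z=a.partition('@');g=np.array(P[n]); g[2]=float(z)/1e3
    print(a,'shift tool mm',(M.inv().apply(g-o['ee_pos'])*1e3).round(1))
down=R.from_matrix(np.array([[0,0,-1],[1,0,0],[0,-1,0]]).T)
E
python3 st.py lp@230
```

```text
Traceback (most recent call last):
  File "st.py", line 6, in <module>
    print('t',round(o['time'],3),'p',(o['ee_pos']*1e3).round(1),'F',o['wrist_force'].round(2),'op',o['opening'].round(4),'q',o['q'].round(1))
                                                                                                   ^^^^^^^^^^^^^^^^^^
AttributeError: 'float' object has no attribute 'round'
```

```bash
sed -i "s/o\['opening'\].round(4)/round(o['opening'],4)/;/^down/d" st.py; python3 st.py lp@230
```

```text
t 0.1 p [ 160.3 -525.9  230.6] F [ 0.5   0.05 -0.54] op 0.0853 q [-73.1   5.   10.   95.1   0.   90. ]
[[-0.     0.957  0.292]
 [ 0.001  0.292 -0.957]
 [-1.     0.    -0.001]]
lp@230 shift tool mm [   1.3  675.2 -502.9]
```

>>> {"api": "carry_out", "payload": {
  "increments": [
    [-10.2, 0, 0, 0, 0, 0, 0],
    [-10.2, 0, 0, 0, 0, 0, 0],
    [-10.2, 0, 0, 0, 0, 0, 0],
    [-10.2, 0, 0, 0, 0, 0, 0],
    [-10.2, 0, 0, 0, 0, 0, 0],
    [-10, 0, 0, 0, 0, 0, 0],
    [0, 0, 0, 0, 20, 9, 0],
    [0, 0, 0, 0, 40, 18, 0],
    [0, 0, 0, 0, 40, 18, 0],
    [0, 0, 0, 0, 40, 18, 0],
    [0, 0, 0, 0, 40, 18, 0],
    [0, 0, 0, 0, 40, 18, 0]
  ],
  "squeeze": 30
}}

```text
time: 1.6
ee_pos: [0.3038, -0.3294, 0.2312]
tcp_rot: [55.7, 90.0, 43.4]
wrist_force: [0.5, -0.6, 1.0]
opening: -0.0003
```

```bash
python3 st.py lp@120
```

```text
t 1.6 p [ 303.8 -329.4  231.2] F [ 0.53 -0.64  1.03] op -0.0003 q [-47.3  -8.9  -3.4  95.5   0.   55. ]
[[ 0.     0.213  0.977]
 [ 0.     0.977 -0.213]
 [-1.     0.     0.   ]]
lp@120 shift tool mm [111.4 545.9 245.2]
```

>>> {"api": "carry_out", "payload": {
  "increments": [
    [0, 0, 0, 0, 43, 19, 0],
    [0, 0, 0, 0, 43, 19, 0],
    [0, 0, 0, 0, 43, 19, 0],
    [0, 0, 0, 0, 43, 19, 0],
    [0, 0, 0, 0, 43, 19, 0],
    [0, 0, 0, 0, 43, 19, 0],
    [0, 0, 0, 0, 43, 19, 0],
    [0, 0, 0, 0, 43, 19, 0],
    [0, 0, 0, 0, 43, 19, 0],
    [0, 0, 0, 0, 43, 19, 0],
    [0, 0, 0, 0, 43, 19, 0],
    [0, 0, 0, 0, 20, 10, 0]
  ]
}}

```text
time: 3.1
ee_pos: [0.6202, 0.1078, 0.2305]
tcp_rot: [-175.7, 89.9, 172.1]
wrist_force: [1.1, -0.2, -0.5]
opening: -0.0006
```

>>> {"api": "carry_out", "payload": {
  "increments": [
    [0, 0, 0, 20, 0, 0, 0],
    [0, 0, 0, 0, 0, 0, 0]
  ]
}}

```text
time: 3.35
ee_pos: [0.6189, 0.1057, 0.2096]
tcp_rot: [-160.8, 89.8, -173.0]
wrist_force: [-0.2, 0.2, -0.1]
opening: 0.0
```

```bash
python3 st.py lp@90
python3 - <<'E'
from workcell import vision
import cv2
for n in("top","scene","wrist"):
    cv2.imwrite(f"pics/{n}1.png",vision.camera(n)[:,:,::-1])
E
```

```text
t 3.35 p [618.9 105.7 209.6] F [-0.15  0.18 -0.07] op 0.0 q [  9.7  15.8  20.1  94.5   0.  111.9]
[[-0.003  0.211  0.978]
 [-0.     0.978 -0.211]
 [-1.    -0.001 -0.003]]
lp@90 shift tool mm [119.4  53.9  30.3]
```

View pics/wrist1.png

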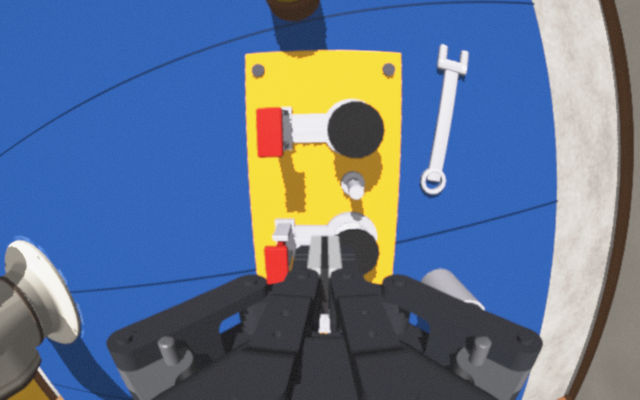

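View pics/scene1.png

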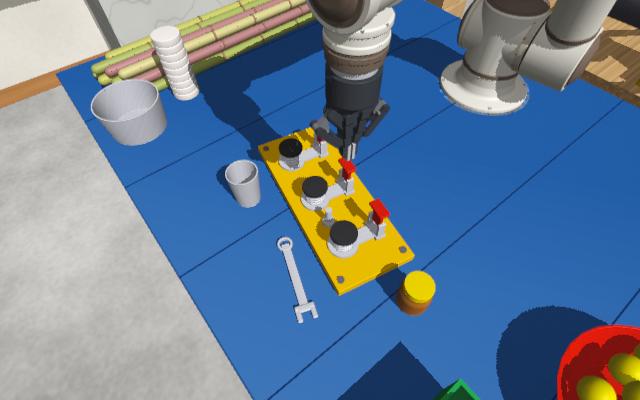

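The wrist view shows the left pad at (356,129), the left tag cap at (269,132) and the bolt top at (356,190). I'll check these against the fit.

Run:
```python
from workcell import sensors,vision
import numpy as np
from scipy.spatial.transform import Rotation as R
o=sensors.get_obs();M=R.from_euler('xyz',o['tcp_rot'],degrees=True).as_matrix()
c=vision.calibration("wrist");K=c["camera_matrix"];T=c["mount"]
for n,(u,v),z in(("lp",(356,129),.07),("lt",(269,132),.1),("bolt",(356,190),.065)):
    d=np.array([u-K[0,2],v-K[1,2]]);r=np.hypot(*d);th=r/K[0,0]
    ray=np.array([np.sin(th)*d[0]/r,-np.sin(th)*d[1]/r,-np.cos(th)])
    w=M@(T[:3,:3]@ray);p=M@T[:3,3]+o['ee_pos'];print(n,(p+w*(z-p[2])/w[2]).round(4))
```

```text
lp [0.6586 0.1536 0.07  ]
lt [0.5856 0.1685 0.1   ]
bolt [0.6478 0.0958 0.065 ]
```

>>> {"api": "carry_out", "payload": {
  "increments": [
    [0, 0, 0, 0, 27, 15, 0],
    [0, 0, 0, 0, 28, 15, 0],
    [0, 0, 0, 40, 0, 0, 0],
    [0, 0, 0, 40, 0, 0, 0],
    [0, 0, 0, 40, 0, 0, 0],
    [0, 0, 0, 10, 0, 0, 0],
    [0, 0, 0, 0, 0, 0, 0],
    [0, 0, 0, 0, 0, 0, 0]
  ]
}}

```text
time: 4.5
ee_pos: [0.662, 0.1525, 0.0838]
tcp_rot: [25.7, 89.8, 13.6]
wrist_force: [0.5, -0.0, 0.5]
opening: -0.0
```

```bash
python3 st.py lp@70
```

```text
t 4.5 p [662.  152.5  83.8] F [ 0.47 -0.04  0.46] op -0.0 q [ 13.   22.3  14.3  81.9   0.  115. ]
[[ 0.003  0.209  0.978]
 [ 0.001  0.978 -0.209]
 [-1.     0.001  0.003]]
lp@70 shift tool mm [13.8 -1.  -2.4]
```

>>> {"api": "carry_out", "payload": {
  "increments": [
    [0, 0, 0, 9, 0, -2, 0],
    [0, 0, 0, 0, 0, 0, 0],
    [0, 0, 0, 0, 0, 0, 0]
  ]
}}

```text
time: 4.88
ee_pos: [0.659, 0.1527, 0.0724]
tcp_rot: [11.7, 90.0, -0.4]
wrist_force: [0.3, -0.8, -0.6]
opening: 0.0001
```

>>> {"api": "carry_out", "payload": {
  "increments": [
    [0, 0, 0, 8, 0, 0, 0],
    [0, 0, 0, 0, 0, 0, 0],
    [0, 0, 0, 0, 0, 0, 0]
  ]
}}

```text
time: 5.25
ee_pos: [0.6596, 0.1529, 0.065]
tcp_rot: [26.6, 89.9, 14.6]
wrist_force: [1.4, 0.3, 4.7]
opening: -0.0001
```

>>> {"api": "carry_out", "payload": {
  "increments": [
    [0, 0, 0, 3, 0, 0, 0],
    [0, 0, 0, 0, 0, 0, 0],
    [0, 0, 0, 0, 0, 0, 0]
  ]
}}

```text
time: 5.62
ee_pos: [0.6596, 0.1528, 0.0624]
tcp_rot: [26.1, 89.9, 14.0]
wrist_force: [-0.1, 0.2, 7.4]
opening: 0.0001
```

>>> {"api": "carry_out", "payload": {
  "increments": [
    [0, 0, 0, 3, 0, 0, 0],
    [0, 0, 0, 0, 0, 0, 0],
    [0, 0, 0, 0, 0, 0, 0]
  ]
}}

```text
time: 6.0
ee_pos: [0.6597, 0.1529, 0.0598]
tcp_rot: [26.2, 89.9, 14.1]
wrist_force: [-1.2, 0.2, 9.9]
opening: 0.0005
```

Left: about 1.0 N/mm, so stiff. Next is the middle one.

>>> {"api": "carry_out", "payload": {
  "increments": [
    [0, 0, 0, -30, 0, 0, 0],
    [0, 0, 0, -20, 0, 0, 0],
    [0, 0, 0, 0, -42, 0, 0],
    [0, 0, 0, 0, -42, 0, 0],
    [0, 0, 0, 0, -41, 0, 0],
    [0, 0, 0, 0, 0, 0, 0],
    [0, 0, 0, 20, 0, 0, 0],
    [0, 0, 0, 15, 0, 0, 0],
    [0, 0, 0, 0, 0, 0, 0]
  ]
}}

```text
time: 7.12
ee_pos: [0.6322, 0.0311, 0.0716]
tcp_rot: [-166.8, 89.8, -178.8]
wrist_force: [-0.1, -0.5, -0.4]
opening: -0.0001
```

```bash
python3 st.py mp@70
```

```text
t 7.125 p [632.2  31.1  71.6] F [-0.09 -0.5  -0.41] op -0.0001 q [  2.8  16.3   5.4  79.3   0.  104.8]
[[-0.003  0.208  0.978]
 [-0.     0.978 -0.208]
 [-1.    -0.001 -0.003]]
mp@70 shift tool mm [ 1.6 -0.9  2.1]
```

>>> {"api": "carry_out", "payload": {
  "increments": [
    [0, 0, 0, 6, 0, 0, 0],
    [0, 0, 0, 0, 0, 0, 0],
    [0, 0, 0, 0, 0, 0, 0]
  ]
}}

```text
time: 7.5
ee_pos: [0.6333, 0.0309, 0.0681]
tcp_rot: [40.6, 89.9, 28.5]
wrist_force: [-0.0, 2.6, 3.6]
opening: -0.0
```

>>> {"api": "carry_out", "payload": {
  "increments": [
    [0, 0, 0, 3, 0, 0, 0],
    [0, 0, 0, 0, 0, 0, 0],
    [0, 0, 0, 0, 0, 0, 0]
  ]
}}

```text
time: 7.88
ee_pos: [0.6334, 0.0308, 0.0651]
tcp_rot: [39.8, 89.9, 27.7]
wrist_force: [-0.8, 3.7, 6.2]
opening: 0.0001
```

>>> {"api": "carry_out", "payload": {
  "increments": [
    [0, 0, 0, 3, 0, 0, 0],
    [0, 0, 0, 0, 0, 0, 0],
    [0, 0, 0, 0, 0, 0, 0]
  ]
}}

```text
time: 8.25
ee_pos: [0.6334, 0.0308, 0.0625]
tcp_rot: [34.9, 89.9, 22.8]
wrist_force: [-1.2, 3.2, 9.0]
opening: 0.0002
```

Middle: about 1.0 N/mm, also stiff. Next is the right one.

>>> {"api": "carry_out", "payload": {
  "increments": [
    [0, 0, 0, -30, 0, 0, 0],
    [0, 0, 0, -20, 0, 0, 0],
    [0, 0, 0, 0, -42, 0, 0],
    [0, 0, 0, 0, -42, 0, 0],
    [0, 0, 0, 0, -41, 0, 0],
    [0, 0, 0, 0, 0, 0, 0],
    [0, 0, 0, 20, 0, 0, 0],
    [0, 0, 0, 15, 0, 0, 0],
    [0, 0, 0, 0, 0, 0, 0]
  ]
}}

```text
time: 9.38
ee_pos: [0.6061, -0.0911, 0.0746]
tcp_rot: [-175.8, 89.8, 172.2]
wrist_force: [-0.2, -0.5, 0.2]
opening: -0.0004
```

```bash
python3 st.py rp@70
```

```text
t 9.375 p [606.1 -91.1  74.6] F [-0.25 -0.48  0.18] op -0.0004 q [-8.5 13.5  2.4 79.  -0.  93.5]
[[-0.003  0.208  0.978]
 [ 0.     0.978 -0.208]
 [-1.    -0.    -0.003]]
rp@70 shift tool mm [ 4.6 -1.   2.7]
```

>>> {"api": "carry_out", "payload": {
  "increments": [
    [0, 0, 0, 7, 0, 0, 0],
    [0, 0, 0, 0, 0, 0, 0],
    [0, 0, 0, 0, 0, 0, 0]
  ]
}}

```text
time: 9.75
ee_pos: [0.6071, -0.0916, 0.0698]
tcp_rot: [23.6, 90.0, 11.6]
wrist_force: [-0.7, 0.2, 1.2]
opening: -0.0001
```

>>> {"api": "carry_out", "payload": {
  "increments": [
    [0, 0, 0, 3, 0, 0, 0],
    [0, 0, 0, 0, 0, 0, 0],
    [0, 0, 0, 0, 0, 0, 0]
  ]
}}

```text
time: 10.12
ee_pos: [0.6071, -0.0918, 0.0665]
tcp_rot: [18.9, 90.0, 6.9]
wrist_force: [1.2, 2.4, 2.3]
opening: -0.0002
```

>>> {"api": "carry_out", "payload": {
  "increments": [
    [0, 0, 0, 3, 0, 0, 0],
    [0, 0, 0, 0, 0, 0, 0],
    [0, 0, 0, 0, 0, 0, 0]
  ]
}}

```text
time: 10.5
ee_pos: [0.607, -0.0918, 0.0634]
tcp_rot: [11.3, 90.0, -0.8]
wrist_force: [2.3, 0.8, 3.1]
opening: 0.0001
```

Softer. I'll press deeper to confirm, and to be sure of the 2 N hold.

>>> {"api": "carry_out", "payload": {
  "increments": [
    [0, 0, 0, 4, 0, 0, 0],
    [0, 0, 0, 0, 0, 0, 0],
    [0, 0, 0, 0, 0, 0, 0],
    [0, 0, 0, 0, 0, 0, 0]
  ]
}}

```text
time: 11.0
ee_pos: [0.607, -0.0918, 0.0594]
tcp_rot: [2.7, 90.0, -9.3]
wrist_force: [2.0, 0.8, 4.1]
opening: -0.0001
```

>>> {"api": "carry_out", "payload": {
  "increments": [
    [0, 0, 0, -25, 0, 0, 0],
    [0, 0, 0, -35, 0, 0, 0],
    [0, 0, 0, 0, 0, 0, 0],
    [0, 0, 0, 0, 0, -35, 0],
    [0, 0, 0, 0, 0, -39, 0],
    [0, 0, 0, 0, 0, 0, 0],
    [0, 0, 0, 0, 0, 0, 0]
  ]
}}

```text
time: 11.88
ee_pos: [0.5345, -0.0764, 0.1187]
tcp_rot: [-155.4, 90.0, -167.5]
wrist_force: [-0.6, -0.5, 0.2]
opening: 0.0004
```

```bash
python3 st.py rt@100
python3 - <<'E'
from workcell import vision
import cv2
for n in("scene","wrist"):
    cv2.imwrite(f"pics/{n}2.png",vision.camera(n)[:,:,::-1])
E
```

```text
t 11.875 p [534.5 -76.4 118.7] F [-0.6  -0.51  0.21] op 0.0004 q [-8.1  2.9 -4.6 82.6 -0.  93.9]
[[-0.001  0.209  0.978]
 [-0.     0.978 -0.209]
 [-1.    -0.    -0.001]]
rt@100 shift tool mm [18.7 -0.9  0.8]
```

View pics/wrist2.png

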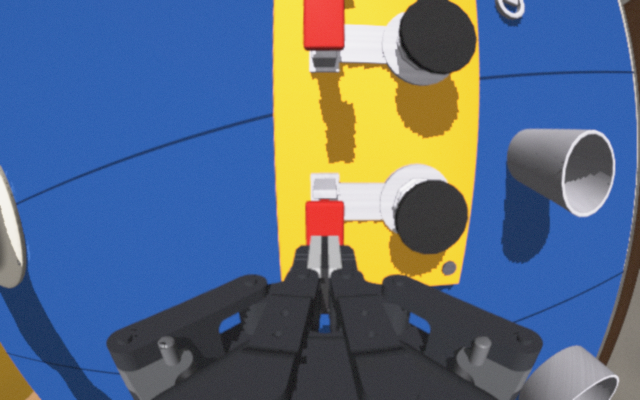

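View pics/scene2.png

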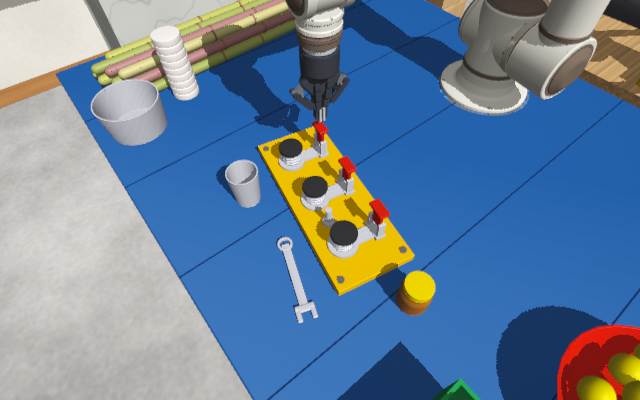

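Right: about 0.28 N/mm, so it is the softest. The wrist view shows the right red cap at (325,222) directly under the shut fingertips, with all tags up. I'll push the right tag down.

>>> {"api": "carry_out", "payload": {
  "increments": [
    [0, 0, 0, 15, 0, 0, 0],
    [0, 0, 0, 5, 0, 0, 0],
    [0, 0, 0, 5, 0, 0, 0],
    [0, 0, 0, 5, 0, 0, 0],
    [0, 0, 0, 5, 0, 0, 0],
    [0, 0, 0, 3, 0, 0, 0],
    [0, 0, 0, 0, 0, 0, 0],
    [0, 0, 0, 0, 0, 0, 0]
  ]
}}

```text
time: 12.98
ee_pos: [0.5346, -0.0763, 0.0811]
tcp_rot: [75.8, 90.0, 63.7]
wrist_force: [-0.1, 0.2, 0.5]
opening: 0.0001
```

>>> {"api": "carry_out", "payload": {
  "increments": [
    [0, 0, 0, 2, 0, 0, 0],
    [0, 0, 0, 1.5, 0, 0, 0],
    [0, 0, 0, 0, 0, 0, 0]
  ]
}}

```text
time: 13.35
ee_pos: [0.5347, -0.0763, 0.078]
tcp_rot: [10.8, 90.0, -1.3]
wrist_force: [-0.9, -0.0, 3.8]
opening: -0.0001
```

>>> {"api": "carry_out", "payload": {
  "increments": [
    [0, 0, 0, 1, 0, 0, 0],
    [0, 0, 0, 1, 0, 0, 0],
    [0, 0, 0, 0, 0, 0, 0]
  ]
}}

```text
time: 13.72
ee_pos: [0.5348, -0.0763, 0.0778]
tcp_rot: [7.6, 89.9, -4.5]
wrist_force: [-6.0, 1.9, 16.9]
opening: 0.0003
```

The tag has hit its end stop at z = 77.8 mm with 17 N. I'll retreat and check.

>>> {"api": "carry_out", "payload": {
  "increments": [
    [0, 0, 0, -15, 0, 0, 0],
    [0, 0, 0, -40, 0, 0, 0],
    [0, 0, 0, -50, 0, 0, 0],
    [0, 0, 0, -20, -30, 0, 0],
    [0, 0, 0, 0, -50, 0, 0],
    [0, 0, 0, 0, -50, 0, 0],
    [0, 0, 0, 0, 0, 0, 0],
    [0, 0, 0, 0, 0, 0, 0]
  ]
}}

```text
time: 14.72
ee_pos: [0.5073, -0.2034, 0.2008]
tcp_rot: [131.6, 90.0, 119.5]
wrist_force: [0.7, 0.3, 0.5]
opening: -0.0
```

```bash
python3 st.py rt@100
python3 - <<'E'
from workcell import vision
import cv2
cv2.imwrite("pics/top3.png",vision.camera("top")[:,:,::-1])
im=vision.camera("scene")[:,:,::-1];cv2.imwrite('pics/s3z.png',cv2.resize(im[110:310,230:450],None,fx=2.8,fy=2.8,interpolation=2))
E
```

```text
t 14.725 p [ 507.3 -203.4  200.8] F [0.69 0.32 0.52] op -0.0 q [-21.9   4.    5.6  91.7   0.   80.2]
[[-0.     0.209  0.978]
 [ 0.     0.978 -0.209]
 [-1.     0.    -0.   ]]
rt@100 shift tool mm [100.8 128.9   0.7]
```

View pics/s3z.png

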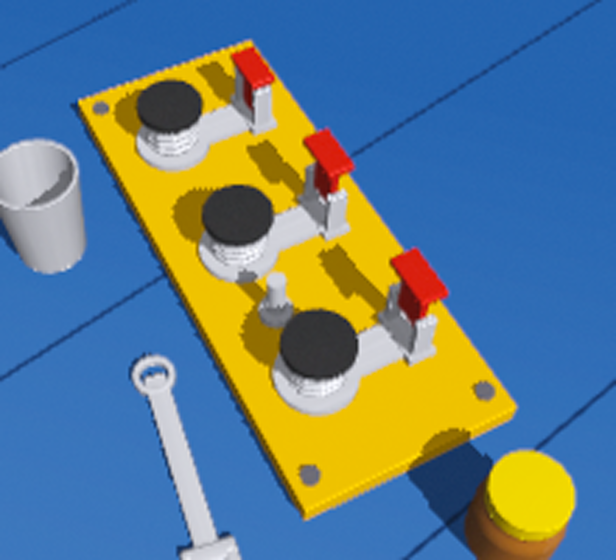

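View pics/top3.png

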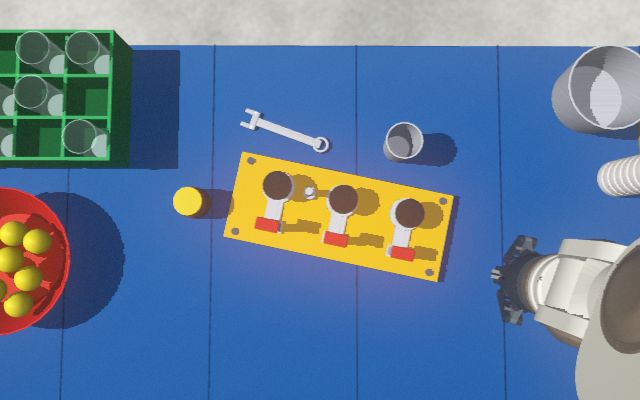

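The right tag's cap is down on its guide (zoomed (254,68)). The middle (328,152) and left (418,275) tags are up. The bolt, tumbler, wrench and jar are in the same pixels as at the start, and the arm is clear.

```bash
python3 -c "
from workcell import job_done
print(job_done())"
```

```text
the job is handed in; nothing more can be done
None
```

I pressed the three pads in order with the shut fingertips. The right mount is the softest, so I pushed its tag down and handed the job in at about 14.8 s; no verdict is reported.

| Mount | Measured stiffness |
|---|---|
| Left | about 1.0 N/mm |
| Middle | about 1.0 N/mm |
| Right | about 0.28 N/mm |

- **Tag:** the right tag stopped hard at its end stop, at a height of 77.8 mm with 17 N. That is about 22 mm of travel.
- **Final pictures:** the right tag is down and the other two are up. The bolt, tumbler, wrench and jar show no visible movement, and the arm is clear of everything.
- **Disagreement:** the top and scene cameras differed by about 5 mm in y on where the rail is. The wrist camera agreed with the position I used to within 2 mm.
- **Side force:** I saw sideways forces of up to about 4 N while pressing the middle pad and about 2 N on the right pad. They did not affect the result.

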